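# Lay the keepsake box down in its tray, handle up

### The arm

A 6-joint arm with a two-finger parallel gripper is mounted at the origin on the work surface. World frame = base frame: x ahead of the robot, y to its left, z up, the work surface at z = 0. Lengths are in mm, angles in rad, forces in N, time in s.
With the tool pointing down it reaches from about 350 to 875 mm from the base axis. Payload 4.2 kg.
Tool frame: the origin (TCP) lies at the very end of the fingers, on their centre line; the grasp point (between the pads) lies 19 mm behind it; z points along the fingers, y is the direction in which the jaws open and shut (so a half turn about z gives the same grasp; the last joint's range is limited). The gripper opens to 85 mm and grips with 20 to 120 N. Pads are 22 mm wide; open, the fingers measure 114 mm over their backs; the gripper's body (76 mm by 85 mm) begins 54 mm behind the grasp point. The pads swing forward as they close: fully open they stand 13 mm farther back than shut.
Start: joints at [1.56, 0.385, 0.008, 0, -1.194, -0.259], TCP at [166.555, 602.378, 231.312] pointing down, gripper open.
Joint ranges: [-3.14, 3.14], [-1.21, 2.06], [-1.07, 1.41], [-3.16, 2.05], [-2.99, -0.16], [-3.1, 3.1]. Speed limits (rad/s): [2.79, 2.79, 3.14, 3.14, 3.14, 3.14].

### API

Orientations are given as a unit quaternion [x, y, z, w].
In Python, from bench import arm, optics, job gives the robot as it stands.
- The arm moves only by the tool send_rows, never from a script. Its argument "steps" is a list that holds one entry, the list of rows, each a list of 5 numbers: the shift along the tool's x, y, z in cm, then the turn about the tool's z in rad, then the opening, from 0 (shut) to 1 (fully open). A call has 1 to 10 rows; each row shifts and turns the pose as measured when the row begins, along the tool's axes as they then stand; what a row does not reach is not made up. A row lasts 1/12 s, in which the tool goes at most 41.7 mm and 7.16 degrees, less where a joint would pass 70% of its speed; a pose out of reach is approached as far as the arm can. A call with a gripper value outside its range is refused whole. The fingers move at their own pace and stop on an object; the grip force is fixed at half the most. Time passes only in rows, so rows that do not move let the fingers close. It gives the time, the measured TCP pose, the force and the opening at its end, in the units of the state.
- arm.read_state(): the state, without advancing time (a new reading comes with each control period).
- optics.get_image(name): name is "scene" or "top" or "wrist"; returns (picture, depth): 480x640x3 uint8, blue, green, red; 480x640 float32, mm along the optical axis (not along the pixel's ray), 0 where there is no reading.
- optics.get_calibration(name): a dict with "K" (3x3 intrinsics, pixels), "rvec" (rotation vector, rad) and "tvec" (3), from world to camera coordinates, as OpenCV has them; the wrist camera has in their place "hand_eye" (4x4, takes a point from camera to tool coordinates, whose origin is the TCP and whose axes are the flange's). Camera axes: x right, y down, z forward; pixel columns grow to the right and rows downward; lengths in mm; the calibration is good to about 2 mm. A picture is of the moment at which its call begins: read the wrist's pose just before it. get_calibration takes no time and is no camera call.
- job.job_done(): hands the job in, once; it reports no verdict.
The state is a dict: "clock": time; "joints": joint angles; "joint_vel": joint speeds; "joint_efforts": joint torques, N m; "position": TCP position; "ee_rot": TCP orientation; "contact_force": force on the tool from outside, world axes, zero at the start; "wrist_torque": the same for the moment, N m; "gripper_width": finger opening in mm.
Only numpy, scipy, OpenCV 4.12 (cv2) and the standard library are available. Lean on these libraries where they do the work, as an engineer would, in place of code of your own. Each camera call takes 0.05 s, during which the arm holds its last target. There are 200 camera calls.

### The job

Lift the bamboo keepsake box out of the clear acrylic rack and stand it upright, let go, on the bare shelf between the rack and the bamboo tray. Push it over there so that it falls on its back with its bar handle facing up, let go of it, then take it by the handle and set it flat inside the tray, handle still up, without dropping it in. Leave the other things where they are.

Things in the scene. Friction and masses are not known exactly. Their poses are not given: they have to be found in the camera images.
- keepsake_center (a point): Centre of the keepsake box less its handle: closed bamboo box 45 mm thick (own x), 90 wide (y), 150 long (z), about 0.35 kg, mass centre within 4 mm of this point. The +x face is the lid, with the bar handle; the -x face is the plain back. Starts on end (z up) in one of the rack's two slots. On the shelf this point is 75 mm high when standing, 22.5 mm when lying on its back (own x up).
- keepsake_handle (a point): Middle of the box's handle: a solid bamboo bar in the middle of the lid, standing out 28 mm along the box's +x, 45 mm long along the box's y, 14 mm thick along its z (pinch it across these 14 mm). This point is 36.5 mm from the box's centre along +x, 14 mm off the lid. With the box lying handle up the lid is 45 mm and the bar's top 73 mm above what it lies on.
- rack: Clear acrylic rack, fixed: base 120 (own x) x 110 (y) mm, 10 mm thick (the box stands on it, top 160 mm above the shelf), and three 5 mm dividers along own y at x = -56.5, 0, 56.5 mm, 60 mm high above the shelf: two slots 51.5 mm wide, ends and top open. The box's thickness lies across its slot, handle above the dividers, pointing to the rack's +x. Origin on the shelf under its centre.
- tray_floor (a point): Centre of the inner floor, 8 mm above the shelf, of the open bamboo tray, fixed: inside 190 (own x) x 130 (y) mm, walls 6 mm thick, 25 mm high above the shelf. The lying box fits with its length along the tray's x, either way round, 20 mm to spare all round. Rack and tray stand left and right of the shelf's middle, either way round, at least 200 mm of bare shelf between them.
- card_case: Bystander: plain closed bamboo case without a handle, 44 x 85 mm, 50 mm high, loose in the rack's other slot. Origin under its centre.
- dish: Bystander: small mint ceramic dish, 84 mm across, 28 mm high, at the far end of the bare strip. Origin under its centre.
- ring_box: Bystander: glass ring box with brass edges, 55 x 55 mm, 40 mm high, loose, at the far end of the bare strip. Origin under its centre.
- lint_brush: Bystander: stainless lint brush lying flat, 200 mm long along own x, 45 mm wide, 22 mm high, loose. Origin under its middle.
- lotion: Bystander: white bottle with a steel cap, 48 mm across, 110 mm tall, loose. Origin under its centre.
- cream: Bystander: low white jar with a steel lid, 56 mm across, 45 mm tall, loose. Origin under its centre.
There are look-alikes about, which are no part of the job. Leave any purple look-alike of the part that bears keepsake_center alone.

How it is judged:
By the outcome, as a careful person would: the job done as asked, in the order asked, and still so for the second after the job is handed in, with the robot touching nothing.
It also fails if it takes over 54 s, if anything falls off the work surface, if the arm or the gripper's body presses on something with over 40 N, if the wrist force passes 120 N, or if a joint passes its speed limit or range.

## Working session

There is one attempt and no reset: what is moved stays moved. The work goes in short steps, Python scripts to look and compute and a tool call to move; the robot and the scene stay as the last step left them, time stands still between calls to the robot, and variables do not carry over. Pictures are saved under pics/ and viewed, about 8 in all and at most 12, crops included, and the job is handed in when it is done.

Besides the shell and the picture viewer there is one more tool, called after ">>>" by a JSON object that holds its "api" and its "payload". send_rows: Moves the arm, as the interface text tells. Its arguments: {"type":"object","properties":{"steps":{"type":"array","items":{"type":"array","items":{"type":"array","items":{"type":"number"}}}}},"required":["steps"]}

```bash
mkdir -p pics
cat > h.py <<'E'
import numpy as np, cv2
from scipy.spatial.transform import Rotation as R
from bench import arm, optics, job
def cam(n):
    c=optics.get_calibration(n); K=np.array(c["K"],float)
    if n=="wrist":
        s=arm.read_state(); T=np.eye(4); T[:3,:3]=R.from_quat(s["ee_rot"]).as_matrix(); T[:3,3]=s["position"]
        return K,T@np.array(c["hand_eye"],float)
    Rm=cv2.Rodrigues(np.array(c["rvec"],float))[0]; t=np.array(c["tvec"],float).ravel()
    T=np.eye(4); T[:3,:3]=Rm.T; T[:3,3]=-Rm.T@t
    return K,T
def shot(n,name):
    K,T=cam(n); p,d=optics.get_image(n); cv2.imwrite(f"pics/{name}.png",p); np.savez(f"pics/{name}.npz",p=p,d=d,K=K,T=T)
    return p,d,K,T
def cloud(d,K,T):
    v,u=np.mgrid[:480,:640]; P=np.stack([(u-K[0,2])/K[0,0]*d,(v-K[1,2])/K[1,1]*d,d],-1)
    return P@T[:3,:3].T+T[:3,3]
def onplane(px,z,K,T):
    r=T[:3,:3]@np.linalg.inv(K)@np.array([px[0],px[1],1.]); return T[:3,3]+r*(z-T[2,3])/r[2]
def load(name):
    f=np.load(f"pics/{name}.npz"); return f["p"],f["d"],f["K"],f["T"]
E
python3 - <<'E'
from h import *
for n in ("top","scene"):
    p,d,K,T=shot(n,n+"0"); print(n,T.round(2).tolist(),K.tolist())
s=arm.read_state(); print(s)
print(optics.get_calibration("wrist"))
E
```

```text
top [[-0.02, -1.0, 0.08, 446.99], [-1.0, 0.02, 0.0, -104.07], [-0.0, -0.08, -1.0, 1218.07], [0.0, 0.0, 0.0, 1.0]] [[472.29334737418213, 0.0, 323.1080479322368], [0.0, 472.29334737418213, 237.8634042992309], [0.0, 0.0, 1.0]]
scene [[-0.09, 0.83, -0.56, 1194.28], [1.0, 0.07, -0.06, -18.68], [-0.01, -0.56, -0.83, 1039.22], [0.0, 0.0, 0.0, 1.0]] [[618.3225932360451, 0.0, 317.3823633570854], [0.0, 618.3225932360451, 240.89574610584611], [0.0, 0.0, 1.0]]
{'clock': 0.1, 'joints': array([ 1.55961592e+00,  3.85494037e-01,  6.77371583e-03, -4.30557736e-04,
       -1.19400550e+00, -2.58583732e-01]), 'joint_vel': array([-0.00171621, -0.00053024,  0.00306401,  0.00035139, -0.00125128,
       -0.00073597]), 'joint_efforts': array([-5.06258930e-04, -3.93323994e+01,  1.88927633e+01,  4.19791505e+00,
       -2.63236485e-03,  5.48757370e-06]), 'position': array([166.42054741, 601.89978466, 230.32734753]), 'ee_rot': array([ 9.90906035e-01, -1.34552070e-01, -7.95348867e-05,  9.82064721e-04]), 'contact_force': array([ 0.06913368, -0.53982238,  0.36341703]), 'wrist_torque': array([-0.06154649, -0.04554602,  0.03935828]), 'gripper_width': 85.38428995445334}
{'K': array([[427.64586195,   0.        , 316.85479573],
       [  0.        , 427.64586195, 242.8887438 ],
       [  0.        ,   0.        ,   1.        ]]), 'hand_eye': array([[ 8.94953094e-04, -9.60629740e-01, -2.77830346e-01,
         7.15187689e+01],
       [ 9.99999575e-01,  9.21211257e-04,  3.60283989e-05,
         4.56159981e-01],
       [ 2.21330490e-04, -2.77830260e-01,  9.60630157e-01,
        -1.42032767e+02],
       [ 0.00000000e+00,  0.00000000e+00,  0.00000000e+00,
         1.00000000e+00]])}
```

View pics/top0.png

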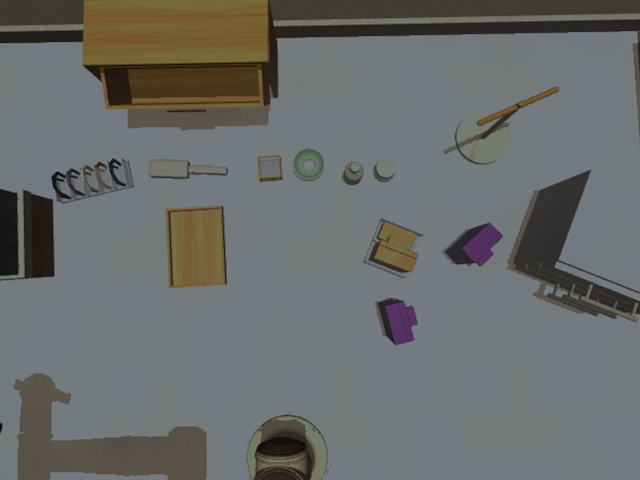

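View pics/scene0.png

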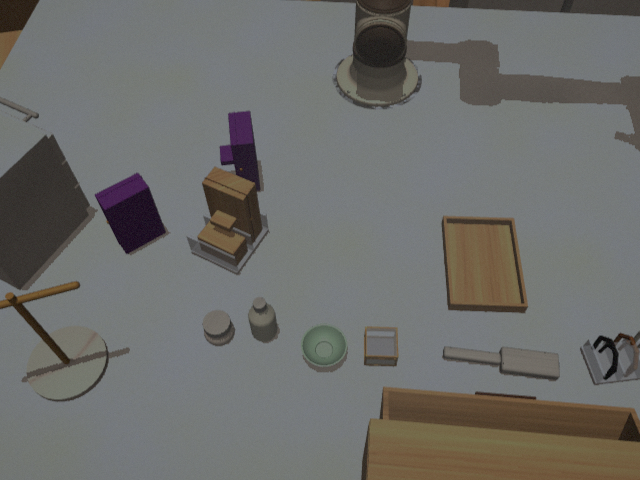

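The pictures show the rack on the right at top (395,247). The box is in its robot-side slot, with its handle pointing away from the robot over the card case. The tray is on the left at top (197,247). The dish (309,163), ring box (270,168), lotion and cream are beyond, and two purple look-alikes flank the rack.

Run:
```python
from h import *
p,d,K,T=load("top0"); C=cloud(d,K,T); hsv=cv2.cvtColor(p,cv2.COLOR_BGR2HSV)
print("table z",np.median(C[280:400,240:340,2]))
bam=(hsv[...,0]>8)&(hsv[...,0]<28)&(hsv[...,1]>90)
def fit(m,n):
    P=C[m][:,:2].astype(np.float32); print(n,len(P),cv2.minAreaRect(P), C[m].mean(0).round(1))
roi=np.zeros((480,640),bool); roi[205:290,350:440]=1
z=C[...,2]
fit(roi&bam&(z>145)&(z<175),"boxtop"); fit(roi&bam&(z>82)&(z<102),"handle"); fit(roi&bam&(z>50)&(z<72),"case")
roi2=np.zeros((480,640),bool); roi2[195:300,155:240]=1
fit(roi2&(z>15)&(z<35),"traywall"); fit(roi2&(z>-2)&(z<14)&bam,"trayfloor")
for n,a in dict(dish=(290,325,147,182),ring=(255,286,152,184),lot=(340,365,155,186),cream=(373,398,155,184),pur1=(375,420,295,348),brush=(145,230,155,182)).items():
    r=np.zeros((480,640),bool); r[a[2]:a[3],a[0]:a[1]]=1; fit(r&(z>15)&(z<200),n)
p,d,K,T=load("scene0"); C=cloud(d,K,T); z=C[...,2]; print("scene table",np.median(z[150:240,290:420]))
hsv=cv2.cvtColor(p,cv2.COLOR_BGR2HSV); bam=(hsv[...,0]>8)&(hsv[...,0]<28)&(hsv[...,1]>90)
roi=np.zeros((480,640),bool); roi[160:270,190:270]=1
fit(roi&bam&(z>152)&(z<175),"boxtop"); fit(roi&bam&(z>82)&(z<102),"handle")
roi=np.zeros((480,640),bool); roi[205:320,435:535]=1; fit(roi&(z>15)&(z<35),"traywall")
```

```text
table z -0.2356735009533395
boxtop 781 ((490.8279113769531, -264.18597412109375), (88.24983978271484, 45.451385498046875), 67.76506805419922) [ 490.1 -263.4  159.7]
handle 161 ((529.0341186523438, -263.94000244140625), (76.44525146484375, 30.344402313232422), 86.60324096679688) [ 527.7 -279.1   92. ]
case 420 ((543.166259765625, -282.19195556640625), (83.72679901123047, 42.44273376464844), 66.07501220703125) [ 548.3 -280.2   59.9]
traywall 826 ((529.3328247070312, 223.5738067626953), (202.10394287109375, 144.7720489501953), 2.66798734664917) [532.2 225.1  23.5]
trayfloor 3597 ((529.2596435546875, 232.6923828125), (190.71131896972656, 142.17486572265625), 2.4247162342071533) [529.7 225.9   7.8]
dish 426 ((737.8601684570312, -67.32884216308594), (79.61363983154297, 81.9822998046875), 89.08517456054688) [740.8 -67.   23. ]
ring 540 ((727.78662109375, 32.60011672973633), (57.83207702636719, 57.055416107177734), 2.595376968383789) [725.9  32.1  38.7]
lot 357 ((705.4149169921875, -180.81736755371094), (46.30142593383789, 46.25982666015625), 70.69390106201172) [ 699.  -178.7   76. ]
cream 376 ((715.1165771484375, -261.08746337890625), (51.355838775634766, 50.69289779663086), 5.825087547302246) [ 714.1 -261.1   40.5]
pur1 1257 ((345.09326171875, -282.2391662597656), (92.65862274169922, 73.90872192382812), 13.287854194641113) [ 343.8 -269.   126.7]
brush 939 ((730.1312255859375, 245.19166564941406), (198.94815063476562, 45.86534881591797), 86.69169616699219) [730.8 263.8  20.9]
scene table 0.24115840412650869
boxtop 962 ((489.74896240234375, -261.112548828125), (90.2411117553711, 47.16967010498047), 67.6634750366211) [ 492.1 -260.5  159.6]
handle 489 ((472.1707458496094, -274.920166015625), (144.0208740234375, 89.20524597167969), 23.695697784423828) [ 519.  -270.7   92.2]
traywall 1557 ((527.0059814453125, 227.65379333496094), (207.09976196289062, 144.27691650390625), 2.7857515811920166) [533.2 230.   23.2]
```

```bash
cat >> h.py <<'E'
def plan(tgts,start=None,vmax=3.9):
    """tgts: (x,y,z,yaw_x deg,opening,vmax cm/row); prints rows"""
    s=arm.read_state(); M=R.from_quat(s["ee_rot"]).as_matrix(); pos=np.array(s["position"]); yaw=np.arctan2(M[1,0],M[0,0])
    print("t%.2f"%s["clock"],"pos",pos.round(1),"yaw%.1f"%np.degrees(yaw),"tilt",M[:,2].round(3),"F",s["contact_force"].round(1),"w%.1f"%s["gripper_width"])
    rows=[]
    for x,y,z,yd,op,v in tgts:
        D=np.array([x,y,z])-pos; dy=(np.radians(yd)-yaw+np.pi)%(2*np.pi)-np.pi
        n=max(1,int(np.ceil(np.linalg.norm(D)/10/v-.01)),int(np.ceil(abs(dy)/.12)))
        for i in range(n):
            a=yaw+dy*i/n; Rz=np.array([[np.cos(a),np.sin(a),0],[np.sin(a),-np.cos(a),0],[0,0,-1]])
            r=Rz.T@D/n/10; rows.append([round(q,2) for q in r]+[round(-dy/n,3)+0.,op])
        pos=np.array([x,y,z],float); yaw+=dy
    print(len(rows)); 
    for k in range(0,len(rows),10): print(str(rows[k:k+10]).replace(" ",""))
E
python3 - <<'E'
from h import *
plan([(450,300,240,-50,1,3.9),(490,-263,230,-112.3,1,3.9)])
E
```

```text
t0.10 pos [166.4 601.9 230.3] yaw-15.5 tilt [-0.    -0.002 -1.   ] F [ 0.1 -0.5  0.4] w85.4
26
[[np.float64(3.22),np.float64(1.96),np.float64(-0.09),np.float64(0.055),1],[np.float64(3.32),np.float64(1.78),np.float64(-0.09),np.float64(0.055),1],[np.float64(3.41),np.float64(1.59),np.float64(-0.09),np.float64(0.055),1],[np.float64(3.49),np.float64(1.4),np.float64(-0.09),np.float64(0.055),1],[np.float64(3.57),np.float64(1.21),np.float64(-0.09),np.float64(0.055),1],[np.float64(3.63),np.float64(1.01),np.float64(-0.09),np.float64(0.055),1],[np.float64(3.68),np.float64(0.81),np.float64(-0.09),np.float64(0.055),1],[np.float64(3.72),np.float64(0.61),np.float64(-0.09),np.float64(0.055),1],[np.float64(3.74),np.float64(0.41),np.float64(-0.09),np.float64(0.055),1],[np.float64(3.76),np.float64(0.2),np.float64(-0.09),np.float64(0.055),1]]
[[np.float64(3.77),np.float64(-0.0),np.float64(-0.09),np.float64(0.055),1],[np.float64(3.05),np.float64(2.21),np.float64(0.07),np.float64(0.072),1],[np.float64(3.2),np.float64(1.98),np.float64(0.07),np.float64(0.072),1],[np.float64(3.33),np.float64(1.74),np.float64
[... 210 characters left out ...]
.float64(0.07),np.float64(0.072),1],[np.float64(3.69),np.float64(0.72),np.float64(0.07),np.float64(0.072),1],[np.float64(3.74),np.float64(0.45),np.float64(0.07),np.float64(0.072),1],[np.float64(3.76),np.float64(0.18),np.float64(0.07),np.float64(0.072),1]]
[[np.float64(3.76),np.float64(-0.09),np.float64(0.07),np.float64(0.072),1],[np.float64(3.74),np.float64(-0.37),np.float64(0.07),np.float64(0.072),1],[np.float64(3.71),np.float64(-0.64),np.float64(0.07),np.float64(0.072),1],[np.float64(3.65),np.float64(-0.9),np.float64(0.07),np.float64(0.072),1],[np.float64(3.58),np.float64(-1.17),np.float64(0.07),np.float64(0.072),1],[np.float64(3.48),np.float64(-1.42),np.float64(0.07),np.float64(0.072),1]]
```

>>> {"api": "send_rows", "payload": {"steps": [[[3.2,2,-0.1,0.055,1],[3.3,1.8,-0.1,0.055,1],[3.4,1.6,-0.1,0.055,1],[3.5,1.4,-0.1,0.055,1],[3.6,1.2,-0.1,0.055,1],[3.6,1,-0.1,0.055,1],[3.7,0.8,-0.1,0.055,1],[3.7,0.6,-0.1,0.055,1],[3.7,0.4,-0.1,0.055,1],[3.8,0.2,-0.1,0.055,1]]]}}

```text
clock: 0.93
position: [425.2, 316.4, 235.1]
ee_rot: [0.915, -0.404, -0.0, 0.006]
contact_force: [0.2, 1.0, -0.6]
gripper_width: 85.3
```

>>> {"api": "send_rows", "payload": {"steps": [[[3.8,0,-0.1,0.055,1],[3.0,2.2,0,0.072,1],[3.2,2,0,0.072,1],[3.3,1.7,0,0.072,1],[3.4,1.5,0,0.072,1],[3.5,1.3,0,0.072,1],[3.6,1,0,0.072,1],[3.7,0.7,0,0.072,1],[3.7,0.5,0,0.072,1],[3.7,0.2,0,0.072,1]]]}}

```text
clock: 1.77
position: [462.9, -65.0, 236.6]
ee_rot: [-0.707, 0.708, -0.001, -0.008]
contact_force: [0.5, 1.0, 0.2]
gripper_width: 85.8
```

```bash
sed -i 's/round(q,2) for/round(float(q),2) for/; s/round(-dy\/n,3)+0./round(float(-dy\/n),3)/' h.py
python3 - <<'E'
from h import *
plan([(490,-263,230,-112.3,1,3.9)])
E
```

```text
t1.77 pos [462.9 -65.  236.6] yaw-90.1 tilt [-0.01  -0.013 -1.   ] F [0.5 1.  0.2] w85.8
6
[[3.3,-0.46,0.11,0.065,1],[3.26,-0.67,0.11,0.065,1],[3.21,-0.88,0.11,0.065,1],[3.15,-1.08,0.11,0.065,1],[3.07,-1.28,0.11,0.065,1],[2.98,-1.48,0.11,0.065,1]]
```

>>> {"api": "send_rows", "payload": {"steps": [[[3.3,-0.5,0.1,0.065,1],[3.3,-0.7,0.1,0.065,1],[3.2,-0.9,0.1,0.065,1],[3.2,-1.1,0.1,0.065,1],[3.0,-1.3,0.1,0.065,1],[2.9,-1.5,0.1,0.065,1],[0,0,0,0,1],[0,0,0,0,1]]]}}

```text
clock: 2.43
position: [485.6, -279.4, 229.4]
ee_rot: [-0.543, 0.84, -0.0, -0.01]
contact_force: [-0.0, -0.5, -0.6]
gripper_width: 85.6
```

Run:
```python
from h import *
p,d,K,T=shot("wrist","w1"); C=cloud(d,K,T); z=C[...,2]; hsv=cv2.cvtColor(p,cv2.COLOR_BGR2HSV)
bam=(hsv[...,0]>8)&(hsv[...,0]<28)&(hsv[...,1]>90)
m=(z>152)&(z<170)&bam&(np.hypot(C[...,0]-490,C[...,1]+263)<80)
print(m.sum(),cv2.minAreaRect(C[m][:,:2].astype(np.float32)),np.median(z[m]))
plan([(490,-263,215,-112.3,1,3)])
```

```text
13209 ((489.1746826171875, -264.1073913574219), (91.23623657226562, 45.05121612548828), 67.89197540283203) 159.3210820168957
t2.48 pos [ 485.6 -279.   229.3] yaw-114.2 tilt [-0.016 -0.011 -1.   ] F [ 0.9 -0.1  0.8] w85.4
1
[[-1.64,0.25,1.43,-0.034,1]]
```

View pics/w1.png

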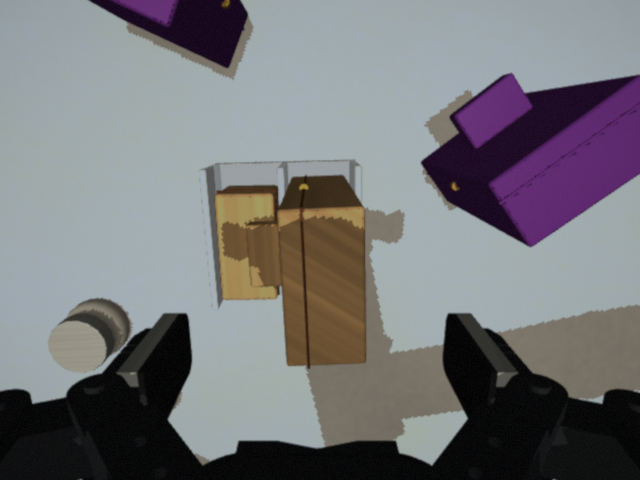

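The view confirms the box top (about 325,290) between the open fingers, with its handle over the card case and the purple ones clear of the jaws.

>>> {"api": "send_rows", "payload": {"steps": [[[-1.6,0.2,1,-0.034,1],[0,0,0,0,1],[0,0,0,0,1]]]}}

```text
clock: 2.73
position: [489.7, -261.6, 218.6]
ee_rot: [-0.559, 0.829, 0.0, -0.01]
contact_force: [0.4, 0.6, 0.4]
gripper_width: 85.2
```

Run:
```python
from h import *
plan([(489.5,-263.5,180,-112.2,1,2),(489.5,-263.5,122,-112.2,1,1.5)])
```

```text
t2.73 pos [ 489.7 -261.6  218.6] yaw-112.1 tilt [-0.016 -0.011 -1.   ] F [0.4 0.6 0.4] w85.2
6
[[0.09,-0.02,1.93,0.001,1],[0.09,-0.03,1.93,0.001,1],[0.0,0.0,1.45,-0.0,1],[0.0,0.0,1.45,-0.0,1],[0.0,0.0,1.45,-0.0,1],[0.0,0.0,1.45,-0.0,1]]
```

>>> {"api": "send_rows", "payload": {"steps": [[[0.1,-0.1,1.9,0,1],[0,0,1.9,0,1],[0,0,1.5,0,1],[0,-0.1,1.5,0,1],[0,0,1.5,0,1],[0,0,1.3,0,1],[0,0,0,0,1],[0,0,0,0,1]]]}}

```text
clock: 3.4
position: [492.6, -259.3, 125.1]
ee_rot: [-0.564, 0.826, -0.004, -0.007]
contact_force: [0.1, 0.0, 0.2]
gripper_width: 85.3
```

Run:
```python
from h import *
plan([(489.5,-263.5,122,-112.2,1,2)])
```

```text
t3.40 pos [ 492.6 -259.3  125.1] yaw-111.4 tilt [-0.007 -0.014 -1.   ] F [0.1 0.  0.2] w85.3
1
[[0.5,0.14,0.31,0.014,1]]
```

>>> {"api": "send_rows", "payload": {"steps": [[[0.5,0.1,0.3,0.014,1],[0,0,0,0,1],[0,0,0,0,0],[0,0,0,0,0],[0,0,0,0,0],[0,0,0,0,0],[0,0,0,0,0],[0,0,0,0,0],[0,0,0,0,0]]]}}

```text
clock: 4.15
position: [491.3, -263.9, 126.6]
ee_rot: [-0.558, 0.83, -0.006, -0.005]
contact_force: [-0.2, 0.5, -0.2]
gripper_width: 44.0
```

>>> {"api": "send_rows", "payload": {"steps": [[[0,0,-0.7,0,0],[0,0,-0.7,0,0],[0,0,-1.0,0,0],[0,0,-1.2,0,0],[0,0,-1.2,0,0],[0,0,-1.2,0,0],[0,0,-1.2,0,0],[0,0,-1.2,0,0],[0,0,-1,0,0],[0,0,0,0,0]]]}}

```text
clock: 4.98
position: [490.5, -261.7, 228.5]
ee_rot: [-0.557, 0.83, -0.005, -0.005]
contact_force: [0.5, -0.5, -2.4]
gripper_width: 44.3
```

Run:
```python
from h import *
plan([(560,-20,212,-87.3,0,2)])
```

```text
t4.98 pos [ 490.5 -261.7  228.5] yaw-112.3 tilt [-0.002 -0.014 -1.   ] F [ 0.5 -0.5 -2.4] w44.3
13
[[-1.92,0.21,0.13,-0.034,0],[-1.93,0.15,0.13,-0.034,0],[-1.93,0.08,0.13,-0.034,0],[-1.93,0.02,0.13,-0.034,0],[-1.93,-0.05,0.13,-0.034,0],[-1.93,-0.11,0.13,-0.034,0],[-1.93,-0.18,0.13,-0.034,0],[-1.92,-0.24,0.13,-0.034,0],[-1.91,-0.31,0.13,-0.034,0],[-1.9,-0.37,0.13,-0.034,0]]
[[-1.89,-0.43,0.13,-0.034,0],[-1.87,-0.5,0.13,-0.034,0],[-1.85,-0.56,0.13,-0.034,0]]
```

>>> {"api": "send_rows", "payload": {"steps": [[[-1,0.1,0,-0.02,0],[-1.9,0.2,0,-0.034,0],[-1.9,0.1,0.1,-0.034,0],[-1.9,0,0.1,-0.034,0],[-1.9,0,0.1,-0.034,0],[-1.9,-0.1,0.2,-0.034,0],[-1.9,-0.2,0.2,-0.034,0],[-1.9,-0.2,0.2,-0.034,0],[-1.9,-0.3,0.2,-0.034,0],[-1.9,-0.4,0.2,-0.034,0]]]}}

```text
clock: 5.82
position: [538.0, -77.5, 209.6]
ee_rot: [-0.69, 0.724, -0.001, -0.007]
contact_force: [0.8, 0.3, -3.7]
gripper_width: 44.5
```

>>> {"api": "send_rows", "payload": {"steps": [[[-1.9,-0.4,0.2,-0.034,0],[-1.9,-0.5,0.2,-0.034,0],[-1.5,-0.5,0.2,-0.034,0],[-0.6,-0.3,0,-0.015,0],[0,0,0,0,0],[0,0,0,0,0]]]}}

```text
clock: 6.32
position: [553.5, -9.6, 198.4]
ee_rot: [0.736, -0.677, -0.002, 0.009]
contact_force: [-0.2, -0.8, -3.6]
gripper_width: 44.4
```

Run:
```python
from h import *
plan([(560,-20,140,-87.3,0,1.5),(560,-20,117,-87.3,0,.6)])
```

```text
t6.32 pos [553.5  -9.6 198.4] yaw-85.2 tilt [-0.016 -0.011 -1.   ] F [-0.2 -0.8 -3.6] w44.4
8
[[0.27,-0.14,1.46,0.009,0],[0.27,-0.14,1.46,0.009,0],[0.27,-0.14,1.46,0.009,0],[0.27,-0.15,1.46,0.009,0],[0.0,0.0,0.57,-0.0,0],[0.0,0.0,0.57,-0.0,0],[0.0,0.0,0.57,-0.0,0],[0.0,0.0,0.57,-0.0,0]]
```

>>> {"api": "send_rows", "payload": {"steps": [[[0,-0.1,1.4,0.01,0],[0,0,1.4,0.01,0],[0,0,1.4,0.01,0],[0,0,1.2,0,0],[0,0,0.6,0,0],[0,0,0.5,0,0],[0,0,0.4,0,0],[0,0,0,0,0],[0,0,0,0,0]]]}}

```text
clock: 7.07
position: [552.9, -16.2, 129.1]
ee_rot: [0.722, -0.692, -0.001, 0.009]
contact_force: [-0.8, 0.0, -3.5]
gripper_width: 44.0
```

Run:
```python
from h import *
plan([(560,-10,117,-87.3,0,.6)])
```

```text
t7.07 pos [552.9 -16.2 129.1] yaw-87.5 tilt [-0.013 -0.011 -1.   ] F [-0.8  0.  -3.5] w44.0
3
[[-0.2,-0.24,0.4,-0.001,0],[-0.2,-0.24,0.4,-0.001,0],[-0.19,-0.24,0.4,-0.001,0]]
```

>>> {"api": "send_rows", "payload": {"steps": [[[0,0,0.4,0,0],[0,0,0.3,0,0],[0,0,0.2,0,0],[0,0,0.1,0,0],[0,0,0.1,0,0],[0,0,0,0,0],[0,0,0,0,0]]]}}

```text
clock: 7.65
position: [554.3, -16.0, 119.2]
ee_rot: [0.722, -0.691, 0.001, 0.007]
contact_force: [-0.3, 0.3, -3.1]
gripper_width: 43.9
```

>>> {"api": "send_rows", "payload": {"steps": [[[0,0,0.2,0,0],[0,0,0.1,0,0],[0,0,0.1,0,0],[0,0,0,0,0]]]}}

```text
clock: 7.98
position: [554.8, -15.6, 117.2]
ee_rot: [0.723, -0.691, 0.001, 0.006]
contact_force: [0.7, 0.5, -3.4]
gripper_width: 44.2
```

>>> {"api": "send_rows", "payload": {"steps": [[[0,0,0.15,0,0],[0,0,0.15,0,0],[0,0,0,0,0]]]}}

```text
clock: 8.23
position: [555.2, -15.3, 117.3]
ee_rot: [0.723, -0.691, 0.002, 0.006]
contact_force: [1.3, 0.0, -4.3]
gripper_width: 44.1
```

>>> {"api": "send_rows", "payload": {"steps": [[[0,0,0.4,0,0],[0,0,0,0,0]]]}}

```text
clock: 8.4
position: [556.3, -14.9, 117.8]
ee_rot: [0.724, -0.69, 0.003, 0.005]
contact_force: [0.4, 0.4, -3.2]
gripper_width: 44.5
```

>>> {"api": "send_rows", "payload": {"steps": [[[0,0,0.4,0,0],[0,0,0.4,0,0],[0,0,0.3,0,0]]]}}

```text
clock: 8.65
position: [557.4, -14.5, 116.7]
ee_rot: [0.725, -0.689, 0.005, 0.005]
contact_force: [-7.2, 2.9, 13.4]
gripper_width: 44.4
```

>>> {"api": "send_rows", "payload": {"steps": [[[0,0,0,0,0],[0,0,0,0,0],[0,0,0,0,0.7],[0,0,0,0,1],[0,0,0,0,1],[0,0,0,0,1],[0,0,0,0,1],[0,0,0,0,1]]]}}

```text
clock: 9.32
position: [559.1, -14.9, 115.3]
ee_rot: [0.725, -0.689, 0.007, 0.003]
contact_force: [-0.4, 0.5, -0.6]
gripper_width: 85.7
```

Run:
```python
from h import *
plan([(560,-10,215,-87.3,1,2.5)])
p,d,K,T=shot("scene","s2"); cv2.imwrite("pics/s2c.png",cv2.resize(p[60:360,180:580],(800,600)))
```

```text
t9.32 pos [559.1 -14.9 115.3] yaw-87.1 tilt [ 0.005 -0.014 -1.   ] F [-0.4  0.5 -0.6] w85.7
4
[[-0.12,-0.03,-2.49,0.001,1],[-0.12,-0.03,-2.49,0.001,1],[-0.12,-0.03,-2.49,0.001,1],[-0.12,-0.03,-2.49,0.001,1]]
```

View pics/s2c.png

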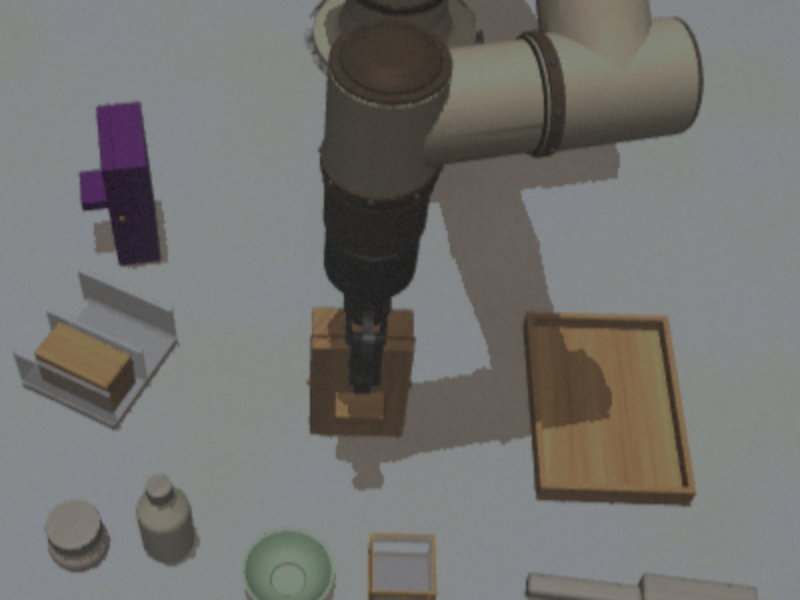

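The picture shows the box standing on bare shelf at (362,375 crop) with the handle toward the camera and the jaws open. The other things are untouched.

>>> {"api": "send_rows", "payload": {"steps": [[[0,0,-1.2,0,1],[0,0,-2,0,1],[0,0,-2.5,0,1],[0,0,-2.5,0,1],[0,-1.5,-1,0,0.5],[0,-2.5,0,0,0],[0,-2.5,0,0,0],[0,-1.5,0,0,0],[0,0,0,0,0],[0,0,0,0,0]]]}}

```text
clock: 10.2
position: [640.6, -9.9, 212.0]
ee_rot: [0.725, -0.689, 0.007, 0.004]
contact_force: [-1.3, -0.6, -0.9]
gripper_width: 12.3
```

Run:
```python
from h import *
plan([(642,-15,118,-87.3,0,1.5)])
p,d,K,T=shot("top","t2"); C=cloud(d,K,T); z=C[...,2]
hsv=cv2.cvtColor(p,cv2.COLOR_BGR2HSV); bam=(hsv[...,0]>8)&(hsv[...,0]<28)&(hsv[...,1]>90)
m=bam&(np.hypot(C[...,0]-559,C[...,1]+15)<80)&(z>140)&(z<165)
print(m.sum(),np.median(z[m]),cv2.minAreaRect(C[m][:,:2].astype(np.float32)))
p,d,K,T=shot("scene","s3"); C=cloud(d,K,T); z=C[...,2]
hsv=cv2.cvtColor(p,cv2.COLOR_BGR2HSV); bam=(hsv[...,0]>8)&(hsv[...,0]<28)&(hsv[...,1]>90)
m=bam&(np.hypot(C[...,0]-559,C[...,1]+15)<80)&(z>140)&(z<165)
print(m.sum(),np.median(z[m]),cv2.minAreaRect(C[m][:,:2].astype(np.float32)))
```

```text
t10.20 pos [640.6  -9.9 212. ] yaw-87.1 tilt [ 0.004 -0.014 -1.   ] F [-1.3 -0.6 -0.9] w12.3
7
[[0.07,-0.02,1.34,0.001,0],[0.07,-0.02,1.34,0.001,0],[0.07,-0.02,1.34,0.001,0],[0.07,-0.02,1.34,0.001,0],[0.07,-0.02,1.34,0.001,0],[0.07,-0.02,1.34,0.001,0],[0.07,-0.02,1.34,0.001,0]]
745 150.06277790099602 ((556.070556640625, -16.71481704711914), (45.30731964111328, 89.10836029052734), 2.9300613403320312)
541 150.0363342852279 ((556.298828125, -12.935493469238281), (44.46293258666992, 88.36095428466797), 1.0497304201126099)
```

>>> {"api": "send_rows", "payload": {"steps": [[[0.1,0,1.3,0,0],[0.1,0,1.4,0,0],[0.1,0,1.4,0,0],[0.1,0,1.4,0,0],[0.1,0,1.3,0,0],[0,0,1.2,0,0],[0,0,1,0,0],[0,0,0,0,0],[0,0,0,0,0]]]}}

```text
clock: 11.05
position: [632.7, -16.9, 121.4]
ee_rot: [0.725, -0.688, 0.006, 0.004]
contact_force: [-0.8, -0.7, 0.3]
gripper_width: -0.1
```

Run:
```python
from h import *
plan([(550,-15,119,-87.3,0,1)])
```

```text
t11.05 pos [632.7 -16.9 121.4] yaw-87.0 tilt [ 0.003 -0.014 -1.   ] F [-0.8 -0.7  0.3] w-0.1
9
[[-0.07,0.92,0.03,0.001,0],[-0.07,0.92,0.03,0.001,0],[-0.07,0.92,0.03,0.001,0],[-0.07,0.92,0.03,0.001,0],[-0.07,0.92,0.03,0.001,0],[-0.07,0.92,0.03,0.001,0],[-0.07,0.92,0.03,0.001,0],[-0.07,0.92,0.03,0.001,0],[-0.07,0.92,0.03,0.001,0]]
```

>>> {"api": "send_rows", "payload": {"steps": [[[0,0.9,0,0,0],[0,0.9,0,0,0],[0,0.9,0,0,0],[0,0.9,0,0,0],[0,0.9,0,0,0],[0,0.9,0,0,0]]]}}

```text
clock: 11.55
position: [575.9, -19.6, 125.2]
ee_rot: [0.726, -0.688, 0.009, 0.001]
contact_force: [1.7, 0.3, 0.6]
gripper_width: 0.0
```

>>> {"api": "send_rows", "payload": {"steps": [[[0,0.9,0,0,0],[0,0.9,0,0,0],[0,0.9,0,0,0],[0,0,0,0,0],[0,0,0,0,0],[0,0,0,0,0],[0,0,0,0,0]]]}}

```text
clock: 12.13
position: [543.6, -21.3, 128.1]
ee_rot: [0.726, -0.688, 0.01, -0.001]
contact_force: [0.8, -0.2, 0.2]
gripper_width: 0.0
```

Run:
```python
from h import *
p,d,K,T=shot("scene","s4"); cv2.imwrite("pics/s4c.png",cv2.resize(p[60:360,180:580],(800,600)))
plan([(550,-15,119,-87.3,0,1)])
```

```text
t12.18 pos [543.7 -21.3 128.1] yaw-86.9 tilt [ 0.016 -0.012 -1.   ] F [-0.2  0.7 -0.7] w-0.2
2
[[-0.3,-0.33,0.45,0.003,0],[-0.3,-0.33,0.45,0.003,0]]
```

View pics/s4c.png

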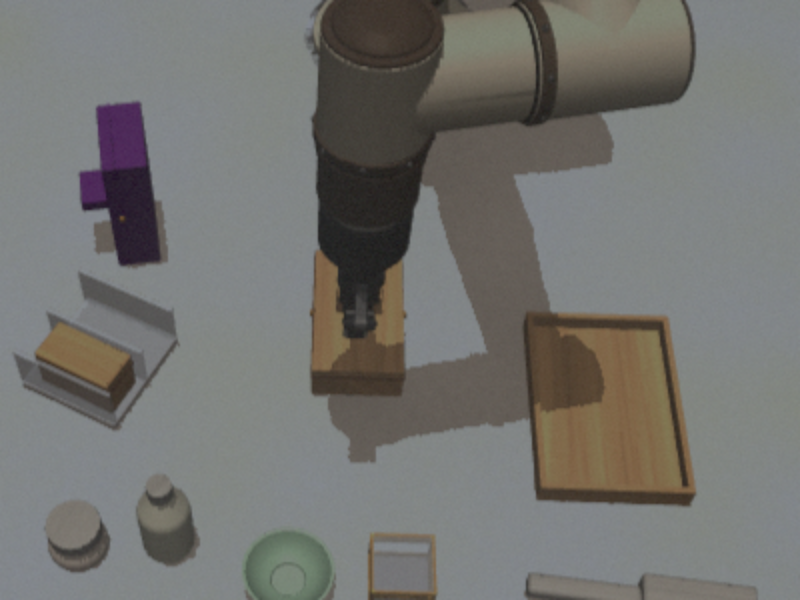

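The box lies on its back with its handle side up, at crop (358,320). Raising now, opening, and measuring.

>>> {"api": "send_rows", "payload": {"steps": [[[0,0,-2,0,0],[0,1,-2.5,0,1],[0,2,-2,0,1],[0,2,0,0,1],[0,1.5,0,0,1],[0,0.5,0,0,1],[0,0,0,0,1],[0,0,0,0,1]]]}}

```text
clock: 12.85
position: [474.1, -24.0, 193.3]
ee_rot: [0.726, -0.688, 0.01, -0.0]
contact_force: [-0.1, 0.6, -0.0]
gripper_width: 83.2
```

```bash
cat >> h.py <<'E'
def lying(n,name,c,zl=(38,52),zh=(64,82)):
    p,d,K,T=shot(n,name); C=cloud(d,K,T); z=C[...,2]
    hsv=cv2.cvtColor(p,cv2.COLOR_BGR2HSV); bam=(hsv[...,0]>8)&(hsv[...,0]<28)&(hsv[...,1]>90)
    for lo,hi in (zl,zh):
        m=bam&(np.hypot(C[...,0]-c[0],C[...,1]-c[1])<110)&(z>lo)&(z<hi)
        if m.sum()>10: print(n,m.sum(),np.median(z[m]).round(1),cv2.minAreaRect(C[m][:,:2].astype(np.float32)))
E
python3 - <<'E'
from h import *
plan([(460,-15,160,-87.3,1,2)])
for n in ("wrist","scene","top"): lying(n,n+"5",(460,-15))
E
```

```text
t12.85 pos [474.1 -24.  193.3] yaw-87.0 tilt [ 0.014 -0.013 -1.   ] F [-0.1  0.6 -0. ] w83.2
2
[[-0.49,0.68,1.66,0.003,1],[-0.48,0.68,1.66,0.003,1]]
wrist 24275 44.4 ((455.55194091796875, -20.920318603515625), (149.3344268798828, 89.90318298339844), 2.9272565841674805)
wrist 1510 72.2 ((455.6612243652344, -21.11147689819336), (14.11915397644043, 44.51707458496094), 3.0488505363464355)
scene 2201 45.1 ((457.7442626953125, -18.438209533691406), (149.5662384033203, 88.79670715332031), 2.934079647064209)
scene 108 72.9 ((453.7630310058594, -18.983558654785156), (17.672975540161133, 43.403236389160156), 2.7742843627929688)
top 807 45.0 ((455.53851318359375, -22.63953399658203), (147.83839416503906, 88.78510284423828), 1.9705406427383423)
```

View pics/wrist5.png

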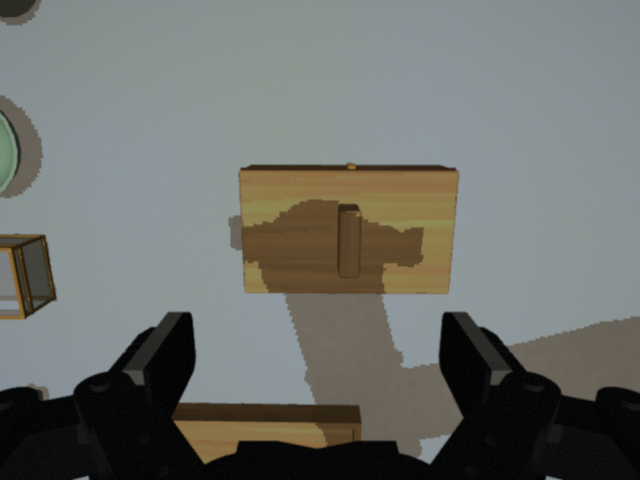

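The wrist view shows the lying box with the handle up at (349,240), square to the jaws.

>>> {"api": "send_rows", "payload": {"steps": [[[-0.3,1,1.5,0,0.6],[0,0.8,1.8,0,0.6],[0,0,2,0,0.6],[0,0,2,0,0.6],[0,0,1.5,0,0.6],[0,0,0.8,0,0.6],[0,0,0,0,0.6],[0,0,0,0,0.6]]]}}

```text
clock: 13.67
position: [463.4, -22.5, 91.6]
ee_rot: [0.725, -0.688, 0.01, 0.0]
contact_force: [-0.0, -1.0, 1.4]
gripper_width: 51.2
```

Run:
```python
from h import *
plan([(455.6,-21,52,-87.1,.6,1)])
```

```text
t13.67 pos [463.4 -22.5  91.6] yaw-87.0 tilt [ 0.015 -0.015 -1.   ] F [-0.  -1.   1.4] w51.2
5
[[-0.04,0.15,0.79,0.0,0.6],[-0.04,0.15,0.79,0.0,0.6],[-0.04,0.15,0.79,0.0,0.6],[-0.04,0.15,0.79,0.0,0.6],[-0.04,0.15,0.79,0.0,0.6]]
```

>>> {"api": "send_rows", "payload": {"steps": [[[0,0.5,0.6,0,0.6],[0,0.4,0.9,0,0.6],[0,0.1,0.9,0,0.6],[0,0.1,0.8,0,0.6],[0,0.1,0.6,0,0.6],[0,0,0.2,0,0.6],[0,0,0,0,0.6]]]}}

```text
clock: 14.25
position: [455.2, -22.7, 52.7]
ee_rot: [0.726, -0.688, 0.013, -0.004]
contact_force: [0.5, 0.5, -0.2]
gripper_width: 51.4
```

Run:
```python
from h import *
plan([(455.6,-21,52,-87.1,.6,1)])
```

```text
t14.25 pos [455.2 -22.7  52.7] yaw-87.0 tilt [ 0.025 -0.012 -1.   ] F [ 0.5  0.5 -0.2] w51.4
1
[[-0.17,-0.05,0.07,0.002,0.6]]
```

>>> {"api": "send_rows", "payload": {"steps": [[[0,0,0,0,0],[0,0,0,0,0],[0,0,0,0,0],[0,0,0,0,0],[0,0,0,0,0],[0,0,0,0,0],[0,0,0,0,0]]]}}

```text
clock: 14.83
position: [455.5, -22.6, 54.2]
ee_rot: [0.726, -0.688, 0.013, -0.005]
contact_force: [0.2, 0.2, 0.6]
gripper_width: 12.7
```

>>> {"api": "send_rows", "payload": {"steps": [[[0,0,-0.6,0,0],[0,0,-0.8,0,0],[0,0,-1,0,0],[0,0,-1,0,0],[0,0,-1,0,0],[0,0,-1,0,0],[0,0,-0.8,0,0],[0,0,0,0,0],[0,0,0,0,0]]]}}

```text
clock: 15.58
position: [451.1, -22.3, 119.8]
ee_rot: [0.725, -0.689, 0.012, -0.004]
contact_force: [0.5, -0.1, -4.6]
gripper_width: 12.6
```

Run:
```python
from h import *
lying("scene","scene6",(455,-21),(75,140),(105,150))
plan([(528.5,225.5,118,-87.3,0,2)])
```

```text
scene 2206 111.4 ((452.91265869140625, -18.84903335571289), (149.67864990234375, 91.8549575805664), 1.9154047966003418)
scene 2179 111.5 ((452.6844787597656, -17.827224731445312), (150.1908721923828, 89.7516098022461), 2.561788320541382)
t15.63 pos [451.2 -22.2 119.8] yaw-87.1 tilt [ 0.022 -0.011 -1.   ] F [-0.3 -0.7 -2.4] w12.5
13
[[-1.87,-0.69,0.01,0.0,0],[-1.87,-0.69,0.01,0.0,0],[-1.87,-0.69,0.01,0.0,0],[-1.87,-0.69,0.01,0.0,0],[-1.87,-0.69,0.01,0.0,0],[-1.87,-0.69,0.01,0.0,0],[-1.87,-0.69,0.01,0.0,0],[-1.87,-0.69,0.01,0.0,0],[-1.87,-0.69,0.01,0.0,0],[-1.87,-0.69,0.01,0.0,0]]
[[-1.88,-0.68,0.01,0.0,0],[-1.88,-0.68,0.01,0.0,0],[-1.88,-0.68,0.01,0.0,0]]
```

>>> {"api": "send_rows", "payload": {"steps": [[[-1,-0.4,0,0,0],[-1.9,-0.7,0,0,0],[-1.9,-0.7,0,0,0],[-1.9,-0.7,0,0,0],[-1.9,-0.7,0,0,0],[-1.9,-0.7,0,0,0],[-1.9,-0.7,0,0,0],[-1.9,-0.7,0,0,0],[-1.9,-0.7,0,0,0],[-1.9,-0.7,0,0,0]]]}}

```text
clock: 16.47
position: [506.8, 169.6, 110.4]
ee_rot: [0.722, -0.691, 0.009, 0.004]
contact_force: [-0.2, -0.3, -3.1]
gripper_width: 13.0
```

>>> {"api": "send_rows", "payload": {"steps": [[[-1.9,-0.7,0,0,0],[-1.5,-0.6,0,0,0],[-1,-0.4,0,0,0],[-0.4,-0.1,0,0,0],[0,0,0,0,0],[0,0,0,0,0]]]}}

```text
clock: 16.97
position: [522.4, 226.2, 103.7]
ee_rot: [0.724, -0.69, 0.008, 0.007]
contact_force: [-0.3, -0.8, -2.6]
gripper_width: 12.6
```

Run:
```python
from h import *
plan([(528,225.6,80,-87.3,0,1)])
```

```text
t16.97 pos [522.4 226.2 103.7] yaw-87.2 tilt [ 0.001 -0.021 -1.   ] F [-0.3 -0.8 -2.6] w12.6
3
[[0.03,-0.19,0.79,0.0,0],[0.03,-0.19,0.79,0.0,0],[0.03,-0.19,0.79,0.0,0]]
```

>>> {"api": "send_rows", "payload": {"steps": [[[0,-0.4,0.3,0,0],[0,-0.3,0.5,0,0],[0,0,0.4,0,0],[0,0,0,0,0],[0,0,0,0,0]]]}}

```text
clock: 17.38
position: [528.8, 222.6, 90.0]
ee_rot: [0.723, -0.691, 0.007, 0.009]
contact_force: [1.0, 0.5, -3.1]
gripper_width: 12.4
```

Run:
```python
from h import *
plan([(528,225.6,62,-87.3,0,.6)])
lying("scene","scene7",(528,225),(62,110),(62,110))
lying("top","top7",(528,225),(62,110),(62,110))
p,d,K,T=load("scene7"); cv2.imwrite("pics/s7c.png",cv2.resize(p[170:350,400:640],(800,600)))
```

```text
t17.38 pos [528.8 222.6  90. ] yaw-87.4 tilt [-0.001 -0.023 -1.   ] F [ 1.   0.5 -3.1] w12.4
5
[[-0.06,0.01,0.56,-0.0,0],[-0.06,0.01,0.56,-0.0,0],[-0.06,0.01,0.56,-0.0,0],[-0.06,0.01,0.56,-0.0,0],[-0.06,0.01,0.56,-0.0,0]]
scene 2504 81.3 ((529.7711791992188, 224.9297332763672), (153.1827850341797, 93.4228744506836), 3.795224905014038)
scene 2504 81.3 ((529.7711791992188, 224.9297332763672), (153.1827850341797, 93.4228744506836), 3.795224905014038)
top 1360 81.2 ((529.542724609375, 219.34214782714844), (91.41860961914062, 152.6505889892578), 89.61323547363281)
top 1360 81.2 ((529.542724609375, 219.34214782714844), (91.41860961914062, 152.6505889892578), 89.61323547363281)
```

View pics/s7c.png

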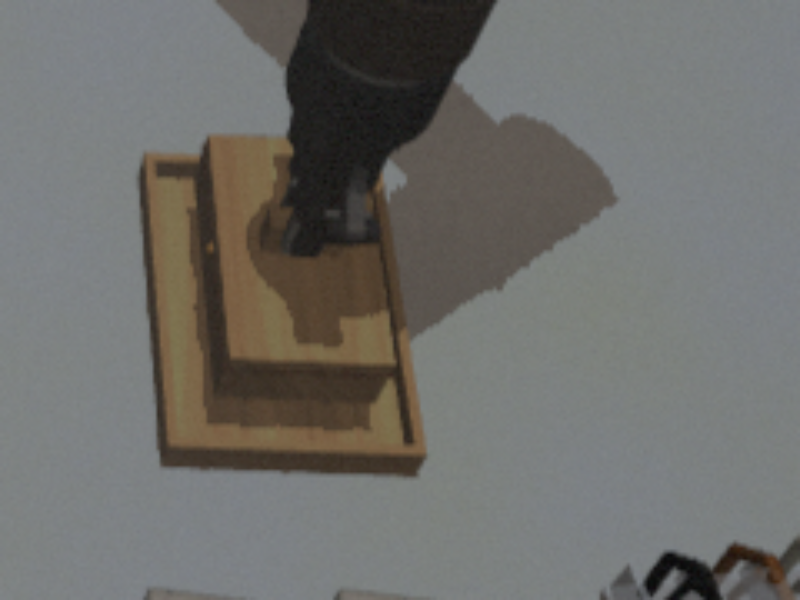

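The box hangs level over the tray with margins all round. I'll lower it slowly, shifting about 3 mm to the left.

>>> {"api": "send_rows", "payload": {"steps": [[[-0.1,0,0.5,0,0],[-0.1,0,0.5,0,0],[-0.1,0,0.5,0,0],[0,0,0.4,0,0],[0,0,0.3,0,0],[0,0,0,0,0]]]}}

```text
clock: 17.98
position: [528.6, 225.7, 66.3]
ee_rot: [0.723, -0.691, 0.008, 0.008]
contact_force: [1.3, 0.4, -2.8]
gripper_width: 12.5
```

>>> {"api": "send_rows", "payload": {"steps": [[[0,0,0.2,0,0],[0,0,0.2,0,0],[0,0,0.2,0,0]]]}}

```text
clock: 18.23
position: [528.1, 225.1, 61.5]
ee_rot: [0.723, -0.691, 0.008, 0.009]
contact_force: [-6.3, -3.0, 12.4]
gripper_width: 12.8
```

>>> {"api": "send_rows", "payload": {"steps": [[[0,0,0.1,0,0],[0,0,0,0,0],[0,0,0,0,0.3],[0,0,0,0,0.6],[0,0,0,0,0.6],[0,0,0,0,0.6],[0,0,0,0,0.6],[0,0,0,0,0.6]]]}}

```text
clock: 18.9
position: [531.3, 227.0, 64.7]
ee_rot: [0.724, -0.69, 0.009, 0.005]
contact_force: [-0.5, 0.5, -0.2]
gripper_width: 51.3
```

>>> {"api": "send_rows", "payload": {"steps": [[[0,0,-1,0,0.6],[0,0,-1.5,0,0.6],[0,0,-2,0,0.6],[0,0,-2.5,0,0.6],[0,0,-3,0,0.6],[0,0,-3,0,0.6],[3,0,-1,0,0.6],[3,0,0,0,0.6],[3,0,0,0,0.6],[3,0,0,0,0.6]]]}}

```text
clock: 19.73
position: [537.9, 111.2, 221.1]
ee_rot: [0.727, -0.686, 0.012, 0.002]
contact_force: [0.2, 0.3, 0.3]
gripper_width: 51.4
```

>>> {"api": "send_rows", "payload": {"steps": [[[3,0,0,0,0.6],[3,0,0,0,0.6],[1,0,0,0,0.6],[0,0,0,0,0.6],[0,0,0,0,0.6],[0,0,0,0,0.6]]]}}

```text
clock: 20.23
position: [541.6, 34.1, 228.3]
ee_rot: [0.725, -0.688, 0.013, -0.001]
contact_force: [-0.2, 0.2, -0.7]
gripper_width: 51.3
```

Run:
```python
from h import *
plan([(528,50,180,-87.3,.6,2)])
lying("scene","scene8",(528,225),(47,60),(74,90))
lying("top","top8",(528,225),(47,60),(74,90))
```

```text
t20.23 pos [541.6  34.1 228.3] yaw-87.0 tilt [ 0.021 -0.017 -1.   ] F [-0.2  0.2 -0.7] w51.3
3
[[-0.55,0.43,1.61,0.002,0.6],[-0.55,0.43,1.61,0.002,0.6],[-0.55,0.43,1.61,0.002,0.6]]
scene 2824 53.2 ((528.3076782226562, 229.52508544921875), (153.5302276611328, 91.24256134033203), 3.025831699371338)
scene 187 80.7 ((529.84521484375, 228.85574340820312), (45.38658905029297, 17.96745491027832), 88.2082290649414)
top 480 52.8 ((477.8930358886719, 222.28306579589844), (45.93391418457031, 88.72254180908203), 4.473638534545898)
```

View pics/scene8.png

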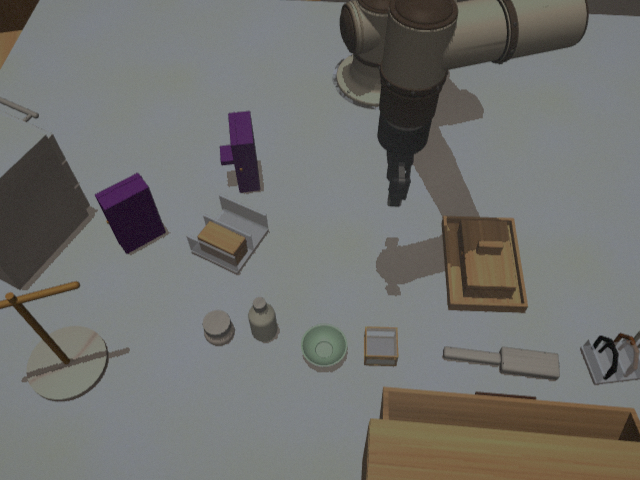

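The box lies flat in the tray at (487,265) with its handle up and the lid at 53 mm, which is 8 + 45 as it should be. The arm is clear and everything else is where it was.

```bash
python3 -c "
from h import *
print(job.job_done())"
```

```text
the job is handed in; nothing more can be done
None
```

The keepsake box is lying flat inside the tray with its handle up, and I handed the job in at about 20 s of the 54 s allowed.

I lifted the box out of the rack, stood it on the bare shelf and let go. I then pushed it over with the closed fingers so it fell on its back, took it by the handle and lowered it into the tray until it touched, before letting go.

**Last checks:**
- **Height:** the lid is 53 mm and the bar's top about 81 mm above the shelf, as expected for the box flat on the tray floor.
- **Position:** in the scene camera the box centre is within about 2 mm of the tray's centre and lined up with it to about 0.3°. The arm hid much of the box from the top camera, so its partial fit there was no check on position.
- **Other things:** the last picture shows them where they were, judged by eye rather than measured again. The arm is clear, with no contact force.
- **Forces:** the highest I read was about 15 N, at the two touch-downs. I read it only at the end of each move, so a brief peak could have been missed.

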